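# Put three swapped bottles back on their own drip saucers

### The job

The three containers have each been put back on another one's drip saucer. Set the tall brown bottle on the six-sided saucer, the smaller blue-capped clear bottle on the round saucer and the squat jar on the square saucer, each standing flat inside the rim; the empty black rubber mat may serve as a parking place on the way. Keep the containers upright throughout, and leave the crucible, the timer and the small vial where they are.

Things in the scene. Friction and masses are not known exactly. Their poses are not given: they have to be found in the camera images.
- brown_bottle: the tallest container: loose round brown glass bottle with black screw cap, 126 mm tall, about 0.3 kg; straight body 62 mm in diameter from 5 to 85 mm above the underside, then a sloping shoulder that spoils a grip on the cap: grip it from above round the upper part of the straight body (about 80 mm up). Origin at the centre of its underside; z up its axis.
- clear_bottle: the middle-sized container: loose round clear glass bottle with whitish contents and blue screw cap, 101 mm tall, about 0.2 kg; straight body 56 mm in diameter from 5 to 68 mm above the underside, then a sloping shoulder that spoils a grip on the cap: grip it from above round the upper part of the straight body (about 60 mm up). Origin at the centre of its underside; z up its axis.
- squat_jar: the lowest and widest container: loose round white jar with wide red screw lid, 80 mm tall, about 0.16 kg; body 63 mm in diameter, lid 65 mm in diameter from 60 to 80 mm above the underside and fixed to it; grip it from above across the lid (about 68 mm up). Origin at the centre of its underside; z up its axis.
- hex_saucer: fixed grey plastic drip saucer on the worktop, six-sided (regular hexagon, 92 mm across the flats outside, 106 mm over the corners): floor 5 mm thick, inside 82 mm across the flats, rim 5 mm wide and rising 7 mm above the floor (top 12 mm above the worktop). Origin at the centre of its underside, on the worktop; z up; x points at the middle of one side. Home of the brown bottle; at the start the clear bottle stands on it.
- round_saucer: fixed grey plastic drip saucer on the worktop, round (92 mm outer diameter): floor 5 mm thick, inside 82 mm in diameter, rim 5 mm wide and rising 7 mm above the floor (top 12 mm above the worktop). Origin at the centre of its underside, on the worktop; z up. Home of the clear bottle; at the start the squat jar stands on it.
- square_saucer: fixed grey plastic drip saucer on the worktop, square (92 x 92 mm outside): floor 5 mm thick, inside 82 x 82 mm, rim 5 mm wide and rising 7 mm above the floor (top 12 mm above the worktop). Origin at the centre of its underside, on the worktop; z up; x and y along its sides. Home of the squat jar; at the start the brown bottle stands on it.
- parking_mat: flat black rubber mat, 110 x 110 x 3 mm, fixed on the worktop, empty at the start: a free spot for parking one container. Origin at the centre of its underside; z up.
- crucible: bystander, to be left alone: open beige ceramic crucible, 48 mm across at the rim, 42 mm tall. Origin at the centre of its underside.
- timer: bystander, to be left alone: small white kitchen-type timer lying flat, 62 x 66 x 19 mm. Origin at the centre of its underside.
- sample_vial: bystander, to be left alone: small clear sample vial with white cap, standing upright, 21 mm in diameter, 49 mm tall. Origin at the centre of its underside.

How it is judged:
At the end, for the whole second after the job is handed in: The brown bottle stands on the hexagonal saucer, the clear bottle on the round one and the squat jar on the square one: each with its axis within 15 mm of the saucer's centre, its foot on the saucer's floor (underside 2 to 9 mm above the worktop), upright within 0.06 rad, and at rest (horizontal distance between brown_bottle and hex_saucer below 0.015 m and height (world z) of brown_bottle between 0.002 and 0.009 m and angle between each of brown_bottle, clear_bottle, squat_jar's own z axis and vertical below 0.06 rad and linear speed of each of brown_bottle, clear_bottle, squat_jar below 0.02 m/s and angular speed of each of brown_bottle, clear_bottle, squat_jar below 0.1 rad/s and horizontal distance between clear_bottle and round_saucer below 0.015 m and height (world z) of clear_bottle between 0.002 and 0.009 m and horizontal distance between squat_jar and square_saucer below 0.015 m and height (world z) of squat_jar between 0.002 and 0.009 m); the robot touches nothing.
It fails at once if the crucible, the timer or the small vial is pushed more than 20 mm from its place, or tipped over (distance of any of crucible, timer, sample_vial from where it was at the start of the episode above 0.02 m or angle between any of crucible, timer, sample_vial's own z axis and vertical above 0.5 rad).
It fails at once if a container is tipped more than 0.6 rad from upright (angle between any of brown_bottle, clear_bottle, squat_jar's own z axis and vertical above 0.6 rad).
It also fails if it takes over 106 s, if anything falls off the work surface, if the arm or the gripper's body presses on something with over 40 N, if the wrist force passes 120 N, or if a joint passes its speed limit or range.

### The arm

A 6-joint arm with a two-finger parallel gripper is mounted at the origin on a cart in front of the work surface, level with it; the furniture and walls round the work are solid. World frame = base frame: x ahead of the robot, y to its left, z up, the work surface at z = 0. Lengths are in m, angles in rad, forces in N, time in s.
With the tool pointing down it reaches from about 0.275 to 1 m from the base axis. Payload 8.4 kg.
Tool frame: the origin (TCP) lies on the centre line of the jaws, within the pads' length; the fingertips stand 11 mm ahead of it and the grasp point (between the pads) lies 8 mm behind it; z points along the fingers, y is the line along which they close (so a half turn about z gives the same grasp; the last joint's range is limited). The gripper opens to 85 mm and grips with 20 to 120 N. Pads are 22 mm wide; open, the fingers measure 114 mm over their backs; the gripper's body (76 mm by 85 mm) begins 54 mm behind the grasp point. The pads swing forward as they close: fully open they stand 13 mm farther back than shut.
Start: joints at [1.139, 0.353, 1.633, -0, 1.155, -0.002], TCP at [0.26, 0.568, 0.209] pointing down, gripper open.
Joint ranges: [-2.63, 2.63], [-0.92, 2.1], [0.06, 2.66], [-1.3, 4.44], [0, 2.69], [-3.02, 3.02]. Speed limits (rad/s): [2.22, 2.22, 2.79, 3.14, 3.14, 3.14].

### API

Orientations are given as a rotation vector (axis times angle).
In Python, from rig import r gives the robot as it stands.
- The arm moves only by the tool apply_moves, never from a script. Its argument "targets" is one flat list of numbers, 5 for each row, row after row: the shift along the tool's x, y, z in cm, then the turn about the tool's z in rad, then the closure, from 0 (fully open) to 1 (shut). In form: [tx, ty, tz, yaw, jaw, tx, ty, tz, yaw, jaw, ...]. A call has 1 to 12 rows; each row is the pose to reach, as a shift and turn from the pose commanded when the call began, along the tool's axes at that moment; what a row does not reach only later rows make up. A row lasts 1/8 s, in which the tool goes at most 62.5 mm and 10.7 degrees, less where a joint would pass 70% of its speed; a pose out of reach is approached as far as the arm can. A call with a gripper value outside its range is refused whole. The fingers move at their own pace and stop on an object; "squeeze" is the grip in N (left out, the last holds). Time passes only in rows, so rows that repeat a pose let the fingers close. It gives the time, the measured TCP pose, the force, the opening and the grip force at its end, in the units of the state.
- r.sense(): the state, without advancing time (a new reading comes with each control period).
- r.snapshot(name): name is "side" or "top"; returns the picture (480x640x3 uint8, red, green, blue); there is no depth.
- r.calibration(name): a dict with "fov_y" (degrees; the focal length in pixels is half the picture's height over the tangent of half this angle, whatever the lens; pixels are square), "cx", "cy" (the principal point, pixels), "view" (4x4, takes a point from world to camera coordinates). Camera axes: x right, y up, looking along -z (the intrinsics and any distortion apply to the point x, -y, -z); pixel columns grow to the right and rows downward; lengths in m; the calibration is good to about 2 mm. A picture is of the moment at which its call begins. calibration takes no time and is no camera call.
- r.sign_off(): hands the job in; it is judged then, once.
Trained networks look in the newest picture that a camera, given by its name, has taken for a name from the list of things; names that differ only in an ending like _2 or _b are one class to them, and where a whole thing is asked for, a point or a joint stands for the part that bears it (a point fixed in the world has none). Each returns a list of dicts, best first, with "conf" (0 to 1); they miss things now and then, are a little off and sometimes report something else, mostly with a low value. They report only what shows in the picture. A call takes as long as a camera call.
- r.regions_of(camera, target): "pixels" (480x640 bool, what is visible of it) and "centre" ([column, row] in pixels, amid what is visible of it).
The state is a dict: "time_s": time; "q": joint angles; "joint_velocities": joint speeds; "tau": joint torques, N m; "ee_pos": TCP position; "orientation": TCP orientation; "wrist_force": force on the tool from outside, world axes, zero at the start; "ft_torque": the same for the moment, N m; "opening": finger opening in m; "grip_force": force on a finger pad.
Only numpy, scipy, OpenCV 4.12 (cv2) and the standard library are available. Lean on these libraries where they do the work, as an engineer would, in place of code of your own. Each camera call takes 0.05 s, during which the arm holds its last target. There are 200 camera calls.

## Working session

There is one attempt and no reset: what is moved stays moved. The work goes in short steps, Python scripts to look and compute and a tool call to move; the robot and the scene stay as the last step left them, time stands still between calls to the robot, and variables do not carry over. Pictures are saved under pics/ and viewed, at most 14 in all, crops included, and the job is handed in when it is done.

Besides the shell and the picture viewer there is one more tool, called after "Request:" as name(argument=value, ...), one argument or row to a line, values as JSON. apply_moves: Moves the arm, as the interface text tells. Its arguments: {"type":"object","properties":{"targets":{"type":"array"},"squeeze":{"type":"number"}},"required":["targets"]}

```bash
mkdir -p pics; ls
cat > h.py <<'E'
import numpy as np,cv2
from rig import r
def save(cam,fn):
    im=r.snapshot(cam); cv2.imwrite('pics/'+fn,im[:,:,::-1]); return im
def ray(cam,uv):
    c=r.calibration(cam); f=240/np.tan(np.radians(c['fov_y'])/2)
    V=np.array(c['view']); R=V[:3,:3]; o=-R.T@V[:3,3]
    d=R.T@np.array([(uv[0]-c['cx'])/f,-(uv[1]-c['cy'])/f,-1]); return o,d
def at(cam,uv,z):
    o,d=ray(cam,uv); return o+d*(z-o[2])/d[2]
def proj(cam,p):
    c=r.calibration(cam); f=240/np.tan(np.radians(c['fov_y'])/2)
    V=np.array(c['view']); p=V[:3,:3]@np.array(p)+V[:3,3]
    return np.array([c['cx']-f*p[0]/p[2],c['cy']+f*p[1]/p[2]])
E
python3 - <<'E'
from h import *
np.set_printoptions(precision=3,suppress=True)
for c in('top','side'):
    save(c,c+'0.png'); k=r.calibration(c); print(c,{a:b for a,b in k.items() if a!='view'}); print(ray(c,(320,240)))
Z=dict(brown_bottle=.126,clear_bottle=.101,squat_jar=.08,hex_saucer=.012,round_saucer=.012,square_saucer=.012,parking_mat=.003,crucible=.042,timer=.019,sample_vial=.049)
for n,z in Z.items():
    for c in('top','side'):
        for d in r.regions_of(c,n)[:2]:
            ys,xs=np.nonzero(d['pixels']); print(n,c,round(d['conf'],2),np.round(d['centre']),xs.min(),xs.max(),ys.min(),ys.max(),at(c,d['centre'],z)[:2],at(c,d['centre'],z/2+.005)[:2])
s=r.sense();print(s)
E
```

```text
pics
top {'fov_y': 45.36499091196597, 'cx': 317.5690597063724, 'cy': 233.10746697966331}
(array([0.397, 0.035, 1.379]), array([ 0.103, -0.002, -0.995]))
side {'fov_y': 44.40552892694831, 'cx': 328.57258283334534, 'cy': 241.61609272268376}
(array([ 0.135, -0.774,  0.731]), array([ 0.353,  0.703, -0.618]))
brown_bottle top 0.86 [212. 276.] 194 226 260 287 [0.451 0.269] [0.453 0.28 ]
brown_bottle side 0.95 [234. 169.] 219 251 138 199 [0.429 0.189] [0.457 0.281]
brown_bottle side 0.68 [362. 294.] 349 378 281 313 [ 0.478 -0.23 ] [ 0.511 -0.178]
clear_bottle top 0.72 [282. 192.] 268 292 179 207 [0.64  0.116] [0.649 0.119]
clear_bottle side 0.85 [353. 189.] 334 360 164 214 [0.623 0.06 ] [0.659 0.12 ]
squat_jar top 0.67 [460. 290.] 441 476 271 299 [ 0.417 -0.28 ] [ 0.417 -0.289]
squat_jar side 0.73 [348. 364.] 326 370 332 399 [ 0.416 -0.304] [ 0.431 -0.279]
hex_saucer top 0.94 [291. 204.] 261 302 175 215 [0.628 0.102] [0.628 0.102]
hex_saucer side 0.98 [350. 216.] 325 371 198 223 [0.638 0.091] [0.639 0.092]
round_saucer top 0.68 [444. 282.] 434 463 266 304 [ 0.436 -0.262] [ 0.436 -0.262]
rou
[... 682 characters left out ...]
21 0.302] [0.622 0.303]
timer side 0.67 [302. 172.] 284 317 159 181 [0.616 0.279] [0.619 0.286]
timer side 0.61 [235. 168.] 218 250 138 199 [0.484 0.365] [0.487 0.372]
sample_vial side 0.5 [234. 236.] 230 240 224 247 [0.383 0.085] [0.39 0.11]
{'time_s': 1.1, 'q': array([ 1.139,  0.353,  1.633,  0.   ,  1.155, -0.002]), 'joint_velocities': array([-0.   , -0.001, -0.001, -0.001,  0.001, -0.   ]), 'tau': array([  0.003, -60.519, -34.245,   0.   ,   0.001,   0.   ]), 'ee_pos': array([0.26 , 0.568, 0.209]), 'orientation': array([-0.67 , -3.069, -0.   ]), 'wrist_force': array([ 0.624, -0.246,  0.127]), 'ft_torque': array([-0.041,  0.022,  0.044]), 'grip_force': 0.0, 'opening': 0.08515502017819028}
```

View pics/top0.png

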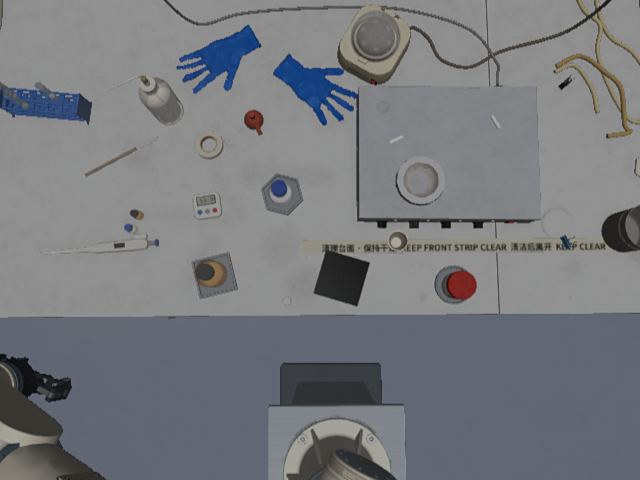

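View pics/side0.png

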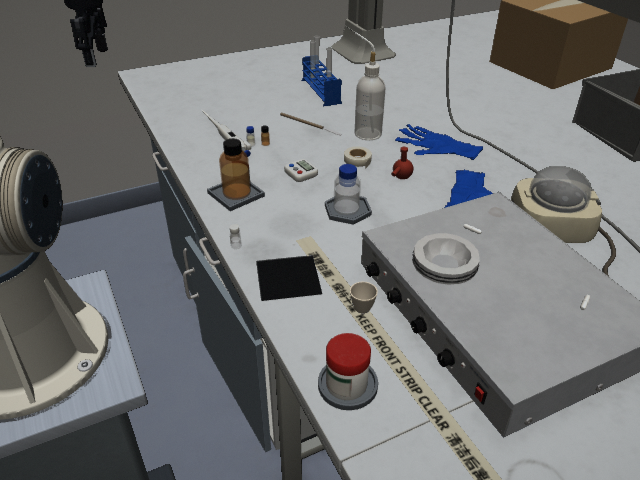

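The pictures show brown bottle on the square saucer (top ≈212,276), clear bottle on the hex saucer (≈282,192), and jar on the round saucer (≈457,285). The mat is at ≈(341,279), with the crucible at (398,239) and the vial at (287,300). Next I'll fit silhouettes for accurate positions.

```bash
cat > fit.py <<'E'
from h import *
from scipy.optimize import minimize
a=np.linspace(0,2*np.pi,48,endpoint=False)
P={'brown_bottle':[(31,0),(31,85),(16,103),(16,126)],'clear_bottle':[(28,0),(28,68),(15,83),(15,101)],'squat_jar':[(31.5,0),(31.5,60),(32.5,60),(32.5,80)]}
S=4
def hull(cam,pts):
    uv=np.array([proj(cam,p) for p in pts]); return cv2.convexHull((uv*S+S/2).astype(np.float32)).astype(np.int32)
def ring(x,y,rr,z): return [(x+rr*np.cos(t),y+rr*np.sin(t),z) for t in a]
def bottle(cam,n,x,y,z0):
    m=np.zeros((480*S,640*S),np.uint8); p=P[n]
    for (r1,z1),(r2,z2) in zip(p[:-1],p[1:]):
        cv2.fillConvexPoly(m,hull(cam,ring(x,y,r1/1e3,z0+z1/1e3)+ring(x,y,r2/1e3,z0+z2/1e3)),1)
    return m
def saucer(cam,k,x,y,t):
    if k=='round_saucer': b=[(.046*np.cos(u),.046*np.sin(u)) for u in a]
    elif k=='hex_saucer': b=[(.053*np.cos(t+np.pi/6+i*np.pi/3),.053*np.sin(t+np.pi/6+i*np.pi/3)) for i in range(6)]
    else:
        h=.055 if k=='parking_mat' else .046
        b=[(h*2**.5*np.cos(t+np.pi/4+i*np.pi/2),h*2**.5*np.sin(t+np.pi/4+i*np.pi/2)) for i in range(4)]
    zt=.003 if k=='parking_mat' else .012
    m=np.zeros((480*S,640*S),np.uint8)
    cv2.fillConvexPoly(m,hull(cam,[(x+u,y+v,z) for u,v in b for z in(0,zt)]),1); return m
def mask(cam,n,near=None):
    L=r.regions_of(cam,n)
    if not L: return None
    up=lambda d:cv2.resize(d['pixels'].astype(np.uint8),(640*S,480*S),interpolation=cv2.INTER_NEAREST)
    if near is not None: L.sort(key=lambda d:np.hypot(*(np.array(d['centre'])-proj(cam,near))))
    return up(L[0])
def iou(m,k): return (m&k).sum()/max(1,(m|k).sum())
def opt(f,x0):
    x0=np.array(x0,float); d=np.array([.012,.012,.25])[:len(x0)]
    sim=np.vstack([x0]+[x0+np.eye(len(x0))[i]*d for i in range(len(x0))])
    return minimize(f,x0,method='Nelder-Mead',options=dict(initial_simplex=sim,xatol=3e-4,fatol=1e-4,maxiter=90))
def fit_bottle(n,x0,z0=.005,cams=('top','side')):
    M={c:mask(c,n,(*x0,z0+.05)) for c in cams}; M={c:m for c,m in M.items() if m is not None}
    s=opt(lambda x:-np.mean([iou(bottle(c,n,x[0],x[1],z0),M[c]) for c in M]),x0)
    each={c:np.round(opt(lambda x:-iou(bottle(c,n,x[0],x[1],z0),M[c]),s.x).x,4) for c in M}
    return s.x,-s.fun,each
def fit_saucer(k,x0,b=None):
    M={c:mask(c,k,(*x0[:2],0)) for c in('top','side')}
    oc={c:(0 if b is None else bottle(c,*b,.005)) for c in M}
    s=opt(lambda x:-np.mean([iou(saucer(c,k,*x)&(1-oc[c]),M[c]&(1-oc[c])) for c in M]),x0)
    return s.x,-s.fun
E
python3 - <<'E'
from fit import *
np.set_printoptions(precision=4,suppress=True)
for n,x0,k,t in(('brown_bottle',(.445,.275),'square_saucer',.2),('clear_bottle',(.64,.118),'hex_saucer',0),('squat_jar',(.425,-.283),'round_saucer',0)):
    b=fit_bottle(n,x0); print(n,*b)
    print(k,*fit_saucer(k,[*b[0],t],(n,*b[0])))
print(fit_saucer('parking_mat',[.445,-.017,-.2]))
E
```

```text
Traceback (most recent call last):
  File "fit.py", line 36, in fit_bottle
    s=opt(lambda x:-np.mean([iou(bottle(c,n,x[0],x[1],z0),M[c]) for c in M]),x0)
  File "fit.py", line 33, in opt
    return minimize(f,x0,method='Nelder-Mead',options=dict(initial_simplex=sim,xatol=3e-4,fatol=1e-4,maxiter=90))
  File "fit.py", line 36, in <lambda>
    s=opt(lambda x:-np.mean([iou(bottle(c,n,x[0],x[1],z0),M[c]) for c in M]),x0)
                                 ~~~~~~^^^^^^^^^^^^^^^^^^
  File "fit.py", line 12, in bottle
    cv2.fillConvexPoly(m,hull(cam,ring(x,y,r1/1e3,z0+z1/1e3)+ring(x,y,r2/1e3,z0+z2/1e3)),1)
                         ~~~~^^^^^^^^^^^^^^^^^^^^^^^^^^^^^^^^^^^^^^^^^^^^^^^^^^^^^^^^^^^
  File "fit.py", line 7, in hull
    uv=np.array([proj(cam,p) for p in pts]); return cv2.convexHull((uv*S+S/2).astype(np.float32)).astype(np.int32)
                 ~~~~^^^^^^^
  File "h.py", line 12, in proj
    c=r.calibration(cam); f=240/np.tan(np.radians(c['fov_y'])/2)
ValueError: time passes only in moves, steps and waits
```

```bash
sed -i 's/c=r.calibration(cam)/c=cal(cam)/; s/^from rig import r/from rig import r\nfrom functools import lru_cache\n@lru_cache\ndef cal(cam): return r.calibration(cam)/' h.py
cat > go.py <<'E'
from fit import *
np.set_printoptions(precision=4,suppress=True)
for n,x0,k,t in(('brown_bottle',(.445,.275),'square_saucer',.2),('clear_bottle',(.64,.118),'hex_saucer',0),('squat_jar',(.425,-.283),'round_saucer',0)):
    b=fit_bottle(n,x0); print(n,*b)
    print(k,*fit_saucer(k,[*b[0],t],(n,*b[0])))
print(fit_saucer('parking_mat',[.445,-.017,-.2]))
from scipy.spatial.transform import Rotation as R
s=r.sense(); print(s['time_s'],R.from_rotvec(s['orientation']).as_matrix())
E
time python3 go.py
```

```text
brown_bottle [0.4589 0.2877] 0.9475727233198753 {'top': array([0.4583, 0.2873]), 'side': array([0.4599, 0.2904])}
square_saucer [0.4556 0.2867 0.251 ] 0.9002867419532
clear_bottle [0.6491 0.1274] 0.926454420647659 {'top': array([0.6491, 0.1263]), 'side': array([0.6509, 0.1317])}
hex_saucer [ 0.6512  0.1251 -0.2904] 0.9011958132763427
squat_jar [ 0.427  -0.2846] 0.9414845773386205 {'top': array([ 0.4274, -0.2852]), 'side': array([ 0.4276, -0.2825])}
round_saucer [ 0.4299 -0.283  -0.0176] 0.9141967999163505
(array([ 0.4484, -0.0164, -0.2835]), np.float64(0.961716229927821))
1.9 [[-0.909   0.4167 -0.    ]
 [ 0.4167  0.909  -0.    ]
 [ 0.     -0.     -1.    ]]
real	0m9.265s
user	0m7.543s
sys	0m1.556s
```

Request:
apply_moves(
  targets=[-29.8,-17.2,0,0,0,-29.8,-17.2,0,0,0,-29.8,-17.2,0,0,0,-29.8,-17.2,0,0,0,-29.8,-17.2,0,0,0,-29.8,-17.2,0,0,0,-29.8,-17.2,0,0,0,-29.8,-17.2,0,0,0,-29.8,-17.2,0,0,0],
  squeeze=40,
)

```text
time_s: 3.02
ee_pos: [0.459, 0.2886, 0.2086]
orientation: [-0.668, -3.07, -0.0]
wrist_force: [0.1, 0.4, 0.1]
opening: 0.0854
grip_force: 0.0
```

```bash
cat > to.py <<'E'
import sys
from h import *
from scipy.spatial.transform import Rotation as R
def to(x,y,z):
    s=r.sense(); m=R.from_rotvec(s['orientation']).as_matrix()
    print('t',round(s['time_s'],2),'pos',np.round(s['ee_pos'],4),'open',round(s['opening'],4),'grip',round(s['grip_force'],1),'F',np.round(s['wrist_force'],1))
    print('shift cm',np.round(100*m.T@(np.array([x,y,z])-s['ee_pos']),2))
if __name__=='__main__': to(*map(float,sys.argv[1:4]))
E
python3 - <<'E'
from to import *
save('side','s1.png'); to(.459,.288,.078)
E
```

```text
t 3.08 pos [0.4591 0.2886 0.2086] open 0.0851 grip 0.0 F [-0.2  0.8  0.2]
shift cm [-0.02 -0.06 13.06]
```

View pics/s1.png

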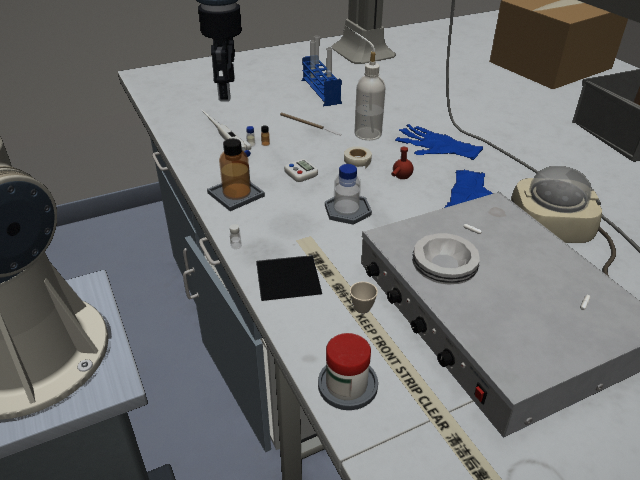

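Run:
```python
from to import *
for d in(-.05,0,.05): print(proj('side',(.459+d*.417,.2886+d*.909,.198)),proj('side',(.459+d*.417,.2886+d*.909,.27)))
print(proj('side',(.459,.288,.131)),proj('top',(.459,.288,.131)))
```

```text
[226.49619878 123.15746647] [222.99439322  88.23480638]
[228.86193316 111.71911613] [225.57271799  77.54847191]
[231.0763619  101.01233017] [227.97991412  67.5714111 ]
[231.8055585  141.41375028] [202.67674408 271.81940969]
```

Run:
```python
from to import *
im=save('top','t1.png')
a=cv2.imread('pics/s1.png')[0:210,170:300]; b=cv2.imread('pics/t1.png')[210:420,130:290]
cv2.imwrite('pics/c1.png',np.hstack([cv2.resize(a,None,fx=2.7,fy=2.7,interpolation=2),cv2.resize(b,None,fx=2.7,fy=2.7,interpolation=2)]))
```

```text
(no output)
```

View pics/c1.png

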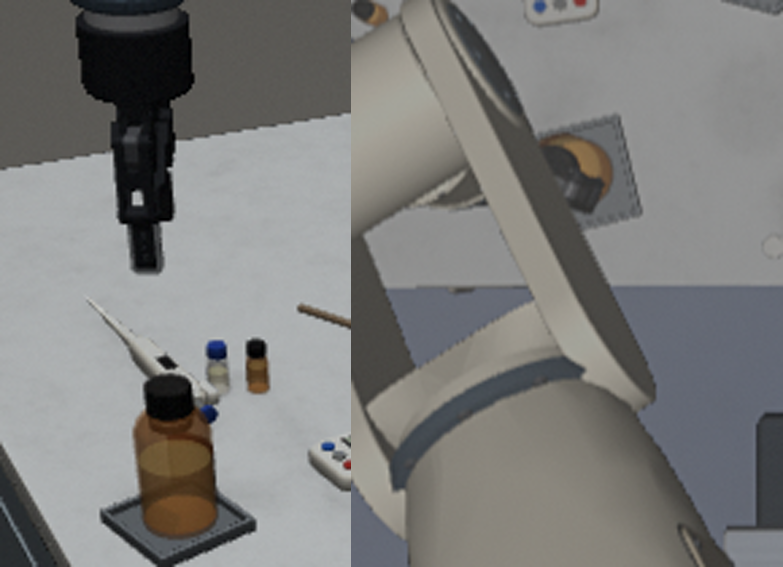

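Run:
```python
from to import *
for d in(-.057,-.043,.05):
  for z in (.198,.211,.26): print(d,z,proj('side',(.459+d*.417,.2886+d*.909,z)),proj('top',(.459+d*.417,.2886+d*.909,z)))
for z in(.18,.2,.22,.24,.26): print(z,at('side',(224,100),z),at('top',(222,284),z))
a=cv2.imread('pics/s1.png')[60:150,180:270]; b=cv2.imread('pics/t1.png')[240:330,170:260]
cv2.imwrite('pics/c2.png',np.hstack([cv2.resize(a,None,fx=4.4,fy=4.4),cv2.resize(b,None,fx=4.4,fy=4.4)])*1.0*1.6)
```

```text
-0.057 0.198 [226.15203479 124.82150295] [220.86297692 281.65584333]
-0.057 0.211 [225.53463925 118.70056034] [219.77064022 281.45572057]
-0.057 0.26 [223.12654373  94.82637651] [215.42614568 280.65978265]
-0.043 0.198 [226.83708624 121.50927207] [214.69715329 278.84914248]
-0.043 0.211 [226.23042839 115.42371452] [213.53714757 278.61803781]
-0.043 0.26 [223.86499798  91.69540883] [208.92366805 277.69890728]
0.05 0.198 [231.0763619  101.01233017] [173.92403969 260.28910261]
0.05 0.211 [230.53406    95.1555952] [172.31862566 259.85406458]
0.05 0.26 [228.42388618  72.36620655] [165.93509124 258.12424274]
0.18 [0.47943753 0.38269364 0.18      ] [0.43093312 0.23743754 0.18      ]
0.2 [0.46690739 0.34068979 0.2       ] [0.43036611 0.23406058 0.2       ]
0.22 [0.45437725 0.29868594 0.22      ] [0.42979909 0.23068362 0.22      ]
0.24 [0.44184712 0.25668209 0.24      ] [0.42923208 0.22730666 0.24      ]
0.26 [0.42931698 0.21467825 0.26      ] [0.42866506 0.2239297  0.26      ][ WARN:0@0.194] global loadsave.cpp:1063 imwrite_ Unsupported depth image for selected encoder is fallbacked to CV_8U.
```

View pics/c2.png

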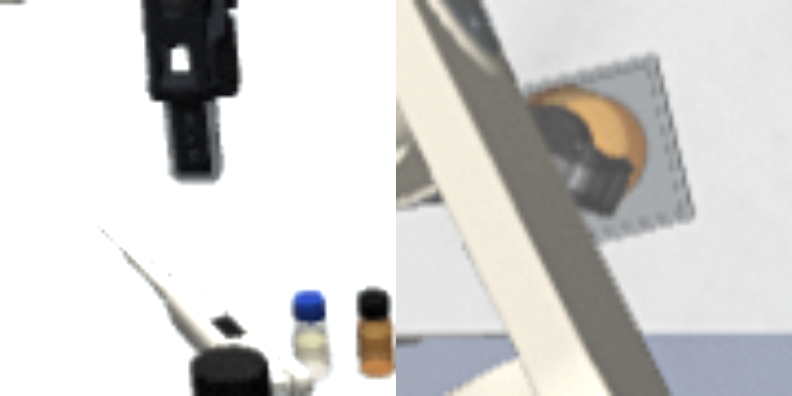

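The gripper's near fingertip shows at side (224,100), about 18 px above where I predicted. I'll go halfway down and look again.

Request:
apply_moves(
  targets=[0,0,3,0,0,0,0,6,0,0,0,0,6,0,0,0,0,6,0,0],
)

```text
time_s: 3.62
ee_pos: [0.46, 0.2883, 0.1495]
orientation: [0.669, 3.069, 0.001]
wrist_force: [-0.4, 0.0, 0.1]
opening: 0.0851
grip_force: 0.0
```

Run:
```python
from to import *
to(.459,.288,.078)
save('side','s2.png'); save('top','t2.png')
a=cv2.imread('pics/s2.png')[80:215,180:280]; b=cv2.imread('pics/t2.png')[225:360,165:265]
cv2.imwrite('pics/c3.png',np.hstack([cv2.resize(a,None,fx=4,fy=4),cv2.resize(b,None,fx=4,fy=4)]))
p=r.sense()['ee_pos']
for d in(-.057,-.043,.043): print(d,[np.round(proj(c,(p[0]+d*.417,p[1]+d*.909,p[2]-.011+s)),1) for c in('side','top') for s in(0,.013)])
```

```text
t 3.62 pos [0.46   0.2883 0.1495] open 0.0851 grip 0.0 F [-0.4  0.   0.1]
shift cm [ 0.08 -0.07  7.15]
-0.057 [array([229.6, 151.5]), array([229. , 145.7]), array([225.7, 281.9]), array([224.7, 281.7])]
-0.043 [array([230.2, 148. ]), array([229.6, 142.3]), array([219.8, 279.2]), array([218.8, 279. ])]
0.043 [array([233.8, 128.1]), array([233.3, 122.6]), array([183.9, 262.8]), array([182.4, 262.4])]
```

View pics/c3.png

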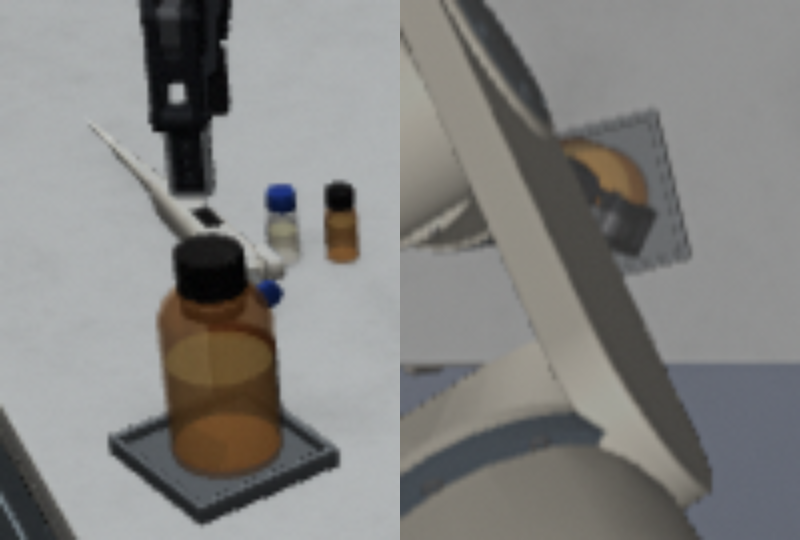

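The near fingertip shows at side (227,128), still ~17 px above the prediction, with the fingers lined up one behind the other. I'll turn the tool 90° so the side camera sees both fingers.

Request:
apply_moves(
  targets=[0,0,-2,0,0,0,0,-2,0.4,0,0,0,-2,0.8,0,0,0,-2,1.57,0,0,0,-2,1.57,0,0,0,-2,1.57,0,0,0,-2,1.57,0,0,0,-2,1.57,0,0,0,-2,1.57,0,0,0,-2,1.57,0,0,0,-2,1.57,0],
)

```text
time_s: 5.1
ee_pos: [0.4602, 0.288, 0.1696]
orientation: [-2.643, -1.698, -0.003]
wrist_force: [-0.1, 0.0, -0.8]
opening: 0.0854
grip_force: 0.0
```

Run:
```python
from to import *
to(.459,.288,.078)
save('side','s3.png'); save('top','t3.png')
a=cv2.imread('pics/s3.png')[60:210,170:290]; b=cv2.imread('pics/t3.png')[225:375,165:265]
cv2.imwrite('pics/c4.png',np.hstack([cv2.resize(a,None,fx=3.6,fy=3.6),cv2.resize(b,None,fx=3.6,fy=3.6)]))
s=r.sense();p=s['ee_pos'];m=R.from_rotvec(s['orientation']).as_matrix();print(m,s['q'])
for d in(-.057,-.043,.043,.057): print(d,[np.round(proj(c,p+d*m[:,1]+m[:,2]*(.011-s)),1) for c in('side','top') for s in(0,.013)])
```

```text
t 5.1 pos [0.4602 0.288  0.1696] open 0.0854 grip 0.0 F [-0.1  0.  -0.8]
shift cm [-0.06 -0.12  9.16]
[[ 4.14329700e-01  9.10126369e-01  9.43998181e-04]
 [ 9.10126394e-01 -4.14330314e-01  5.81396344e-04]
 [ 9.20271207e-04  6.18267887e-04 -9.99999385e-01]] [ 5.56409837e-01  2.68144808e-01  1.84981682e+00 -5.70353823e-06
  1.02252237e+00  9.83619473e-01]
-0.057 [array([203.2, 129.7]), array([202.5, 124. ]), array([188.6, 295.4]), array([187.2, 295.3])]
-0.043 [array([210.1, 129.7]), array([209.4, 123.9]), array([191.5, 289.3]), array([190.1, 289.2])]
0.043 [array([252.1, 129.4]), array([251.7, 123.7]), array([208.8, 252.3]), array([207.6, 251.8])]
0.057 [array([258.9, 129.4]), array([258.6, 123.7]), array([211.6, 246.3]), array([210.5, 245.8])]
```

View pics/c4.png

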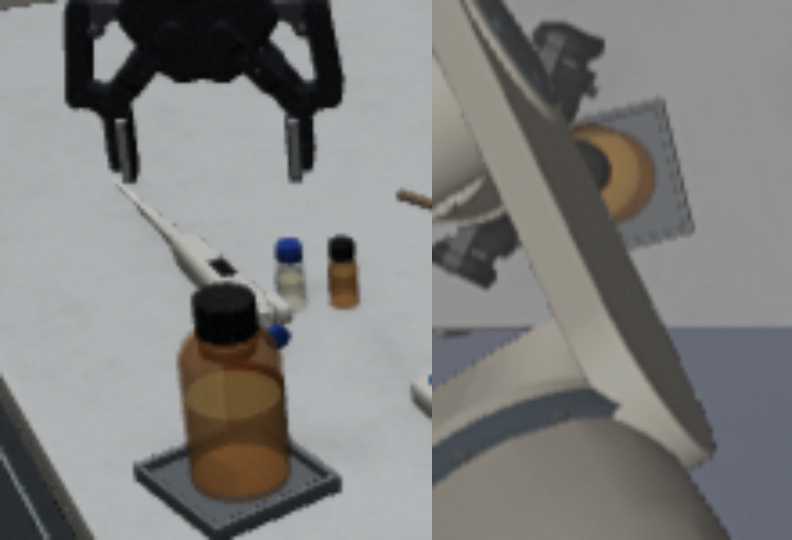

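The two fingers straddle the bottle symmetrically in side view (inner tips at columns 208 and 250, row 110), so xy is right. The tool looks ~30 mm higher than predicted, though. I'll descend to the nominal height, which is safe either way, and look again.

Request:
apply_moves(
  targets=[0,-0.1,4,0,0,0,-0.1,8,0,0,0,-0.1,9.1,0,0,0,-0.1,9.1,0,0,0,-0.1,9.1,0,0],
)

```text
time_s: 5.82
ee_pos: [0.4598, 0.2887, 0.079]
orientation: [2.643, 1.698, 0.004]
wrist_force: [-0.6, 0.3, -0.1]
opening: 0.0854
grip_force: 0.0
```

Run:
```python
from to import *
to(.459,.288,.078)
save('side','s4.png')
a=cv2.imread('pics/s4.png')[80:230,170:290]
cv2.imwrite('pics/c5.png',cv2.resize(a,None,fx=4,fy=4))
```

```text
t 5.83 pos [0.4598 0.2887 0.079 ] open 0.0854 grip 0.0 F [-0.6  0.3 -0.1]
shift cm [-0.09 -0.04  0.1 ]
```

View pics/c5.png

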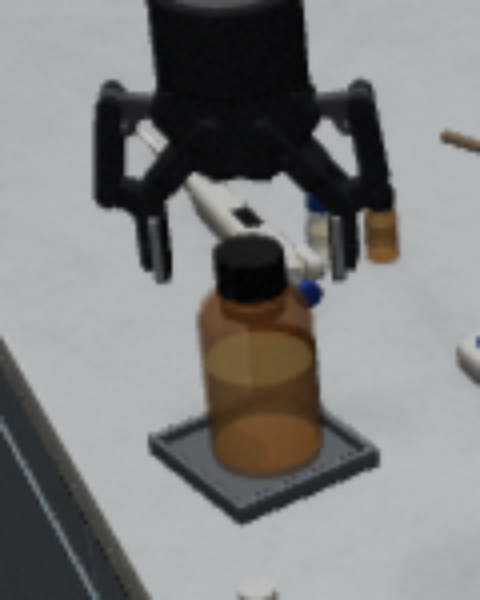

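Request:
apply_moves(
  targets=[0,0,0,0,0.2,0,0,0,0,0.4,0,0,0,0,0.4,0,0,0,0,0.4,0,0,0,0,0.4],
  squeeze=20,
)

```text
time_s: 6.5
ee_pos: [0.4587, 0.288, 0.0775]
orientation: [-2.643, -1.698, 0.0]
wrist_force: [-0.6, 0.2, 0.1]
opening: 0.0512
grip_force: 0.0
```

Run:
```python
from to import *
to(.459,.288,.078)
save('side','s5.png');save('top','t5.png')
a=cv2.imread('pics/s5.png')[80:230,170:290]; b=cv2.imread('pics/t5.png')[225:375,165:265]
cv2.imwrite('pics/c6.png',np.hstack([cv2.resize(a,None,fx=3.6,fy=3.6),cv2.resize(b,None,fx=3.6,fy=3.6)]))
```

```text
t 6.5 pos [0.4587 0.288  0.0775] open 0.0512 grip 0.0 F [-0.6  0.2  0.1]
shift cm [ 0.01  0.03 -0.05]
```

View pics/c6.png

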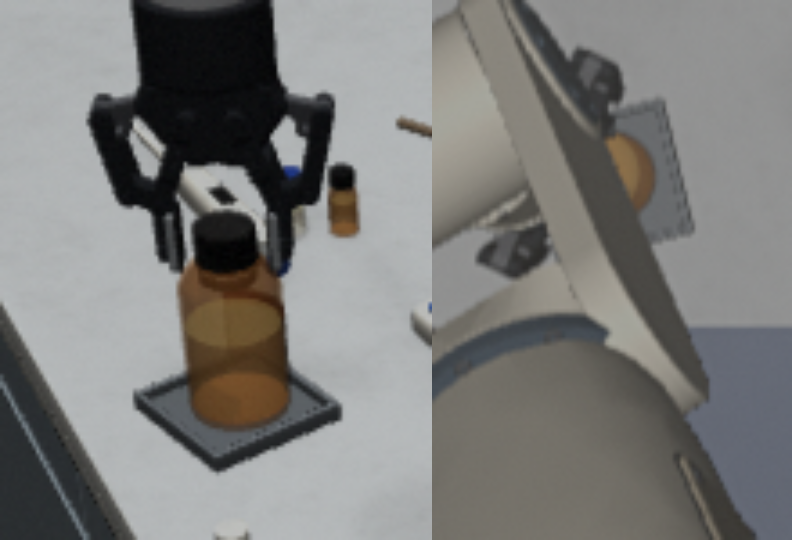

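Jaw closed to 51 mm without contact, and the tips in the side view (rows ~155) sit beside the cap. So the tool really stands ~35 mm higher than its reading says. I'll reopen and lower by about 3.3 cm, watching force.

Request:
apply_moves(
  targets=[0,0,0,0,0,0,0,0,0,0,0,0,0,0,0,0,0,0,0,0,0,0,1,0,0,0,0,2,0,0,0,0,2.6,0,0,0,0,3.2,0,0,0,0,3.2,0,0],
)

```text
time_s: 7.72
ee_pos: [0.4584, 0.2878, 0.045]
orientation: [2.643, 1.698, -0.002]
wrist_force: [0.4, 0.9, -0.4]
opening: 0.0855
grip_force: 0.0
```

Run:
```python
from to import *
to(.459,.288,.043)
save('side','s6.png')
a=cv2.imread('pics/s6.png')[80:230,170:290]
cv2.imwrite('pics/c7.png',cv2.resize(a,None,fx=4,fy=4))
```

```text
t 7.72 pos [0.4584 0.2878 0.045 ] open 0.0855 grip 0.0 F [ 0.4  0.9 -0.4]
shift cm [0.04 0.04 0.2 ]
```

View pics/c7.png

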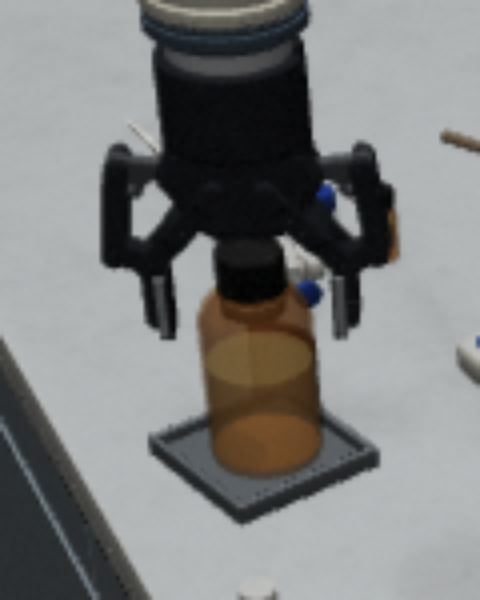

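Body sits just above the cap, and the pads reach the upper straight body (row ~335 of crop). Now I'll grip.

Request:
apply_moves(
  targets=[0,0,0.3,0,0.2,0,0,0.3,0,0.5,0,0,0.3,0,0.6,0,0,0.3,0,0.6,0,0,0.3,0,0.6],
  squeeze=40,
)

```text
time_s: 8.4
ee_pos: [0.4588, 0.2881, 0.0428]
orientation: [-2.643, -1.698, -0.0]
wrist_force: [-2.2, 0.7, 4.9]
opening: 0.0606
grip_force: 44.3
```

Request:
apply_moves(
  targets=[0,0,-1,0,0.6,0,0,-4,0,0.6,0,0,-8,0,0.6,0,0,-12,0,0.6,-4,1.7,-12,0,0.6,-9,3.7,-12,0,0.6,-14,5.8,-12,0,0.6,-19,7.8,-12,0,0.6,-24,9.9,-12,0,0.6,-28.1,11.6,-12,0,0.6,-28.1,11.6,-12,0,0.6,-28.1,11.6,-12,0,0.6],
)

```text
time_s: 9.9
ee_pos: [0.4472, -0.0157, 0.1627]
orientation: [-2.644, -1.696, -0.0]
wrist_force: [-0.3, 1.3, -3.7]
opening: 0.0602
grip_force: 45.3
```

Run:
```python
from fit import *
from to import to
p=r.sense()['ee_pos']
to(.448,-.016,.045); im=save('side','s7.png'); 
M=mask('side','brown_bottle',(*p[:2],p[2]+.03)); 
if M is not None:
    q=lambda x:-iou(bottle('side','brown_bottle',p[0]+x[0],p[1]-.0+x[1]*0,p[2]-.043+.005+x[1]),M)
    s=opt(q,[0,0]); print(s.x,s.fun)
```

```text
t 9.9 pos [ 0.4472 -0.0157  0.1627] open 0.0602 grip 45.3 F [-0.3  1.3 -3.7]
shift cm [1.000e-02 8.000e-02 1.177e+01]
[-0.00069514  0.001824  ] -0.9299591876634327
```

View pics/s7.png

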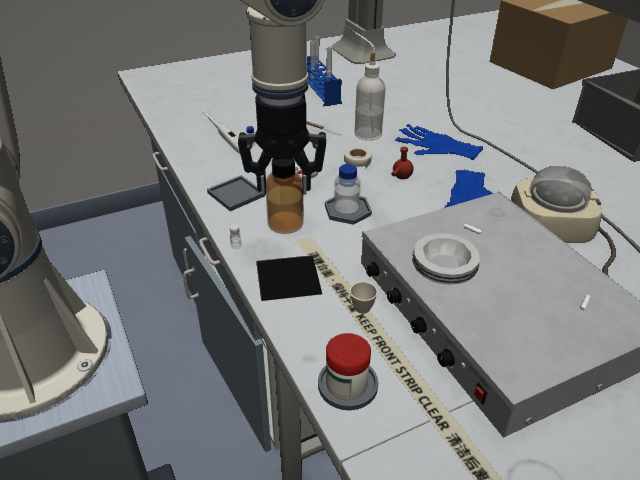

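The bottle hangs upright at ≈(285,200), with its fit within 2 mm of expected. Lowering it onto the mat.

Request:
apply_moves(
  targets=[0,0.1,4,0,0.6,0,0.1,8,0,0.6,0,0.1,10.5,0,0.6,0,0.1,11.6,0,0.6,0,0.1,12,0,0.6,0,0.1,12.1,0,0.6,0,0.1,12.1,0,0.6],
)

```text
time_s: 10.88
ee_pos: [0.4489, -0.0161, 0.0423]
orientation: [2.643, 1.697, 0.002]
wrist_force: [-1.0, 0.1, -3.8]
opening: 0.06
grip_force: 45.2
```

Request:
apply_moves(
  targets=[0,0,0.1,0,0.6,0,0,0.2,0,0.6,0,0,0.2,0,0.6],
)

```text
time_s: 11.25
ee_pos: [0.4488, -0.0162, 0.0408]
orientation: [2.643, 1.697, 0.001]
wrist_force: [-4.2, 1.4, 13.9]
opening: 0.0603
grip_force: 47.1
```

Request:
apply_moves(
  targets=[0,0,0,0,0.3,0,0,0,0,0,0,0,0,0,0,0,0,0,0,0,0,0,-4,0,0,0,0,-9,0,0,0,0,-12,0,0],
)

```text
time_s: 12.12
ee_pos: [0.449, -0.0162, 0.1617]
orientation: [2.642, 1.697, 0.003]
wrist_force: [0.9, -0.5, 0.1]
opening: 0.0853
grip_force: 0.0
```

Request:
apply_moves(
  targets=[-5,1.8,0,0,0,-10,3.6,0,0,0,-15,5.5,0,0,0,-20,7.3,0,0,0,-25.3,9.2,2,0,0,-25.3,9.2,5,0,0,-25.3,9.2,8,0,0,-25.3,9.2,8,0,0,-25.3,9.2,8,0,0],
)

```text
time_s: 13.25
ee_pos: [0.4272, -0.2847, 0.0804]
orientation: [2.643, 1.698, 0.0]
wrist_force: [0.4, 0.3, -0.2]
opening: 0.0852
grip_force: 0.0
```

Run:
```python
from fit import *
from to import to
to(.428,-.2845,.031)
save('side','s8.png'); print(fit_bottle('brown_bottle',(.448,-.016),.003,('side',)))
a=cv2.imread('pics/s8.png')[210:430,230:430]
cv2.imwrite('pics/c8.png',cv2.resize(a,None,fx=2.7,fy=2.7))
s=r.sense();p=s['ee_pos'];from scipy.spatial.transform import Rotation as R;m=R.from_rotvec(s['orientation']).as_matrix()
for z in(0,.03,.04,.05):print(z,[np.round(proj('side',p+d*m[:,1]+m[:,2]*(.011-z)),1) for d in(-.043,.043)])
```

```text
t 13.25 pos [ 0.4272 -0.2847  0.0804] open 0.0852 grip 0.0 F [ 0.4  0.3 -0.2]
shift cm [0.05 0.07 4.94]
(array([ 0.45087672, -0.01320371]), np.float64(0.9289932136666764), {'side': array([ 0.4509, -0.0132])})
0 [array([318.8, 356.9]), array([377.8, 355.6])]
0.03 [array([318.9, 342.9]), array([379.2, 341.6])]
0.04 [array([318.9, 338.1]), array([379.6, 336.8])]
0.05 [array([319. , 333.2]), array([380.1, 331.9])]
```

View pics/c8.png

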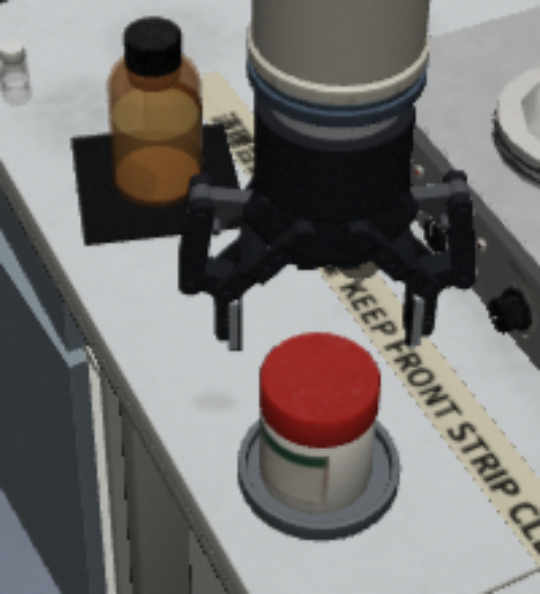

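Brown bottle stands upright on the mat at ≈(287,250). The gripper is centred over the jar, with its tips at (317,340) and (384,338). Descend and grip.

Request:
apply_moves(
  targets=[0,0.1,2,0,0,0,0.1,4,0,0,0,0.1,4.8,0,0,0,0.1,4.8,0,0,0,0.1,4.8,0,0.3,0,0.1,4.8,0,0.5,0,0.1,4.8,0,0.5,0,0.1,4.8,0,0.5,0,0.1,4.8,0,0.5],
  squeeze=30,
)

```text
time_s: 14.48
ee_pos: [0.428, -0.2852, 0.0327]
orientation: [2.642, 1.697, 0.001]
wrist_force: [-2.0, 1.1, 7.4]
opening: 0.0632
grip_force: 31.4
```

Run:
```python
from to import *
to(.428,-.2845,.031)
```

```text
t 14.47 pos [ 0.428  -0.2852  0.0327] open 0.0632 grip 31.4 F [-2.   1.1  7.4]
shift cm [ 0.07 -0.03  0.17]
```

Request:
apply_moves(
  targets=[0,0,-2,0,0.5,0,0,-7,0,0.5,0,0,-12,0,0.5,0,0,-17,0,0.5,5,-2,-17,0,0.5,10,-4,-17,0,0.5,15,-6,-17,0,0.5,20,-8,-17,0,0.5,25,-10,-17,0,0.5,25,-10,-17,0,0.5],
)

```text
time_s: 15.72
ee_pos: [0.4405, -0.0129, 0.202]
orientation: [-2.639, -1.704, -0.001]
wrist_force: [0.1, -0.7, -2.1]
opening: 0.0633
grip_force: 34.6
```

```bash
python3 to.py .456 .287 .2
```

```text
t 15.72 pos [ 0.4405 -0.0129  0.202 ] open 0.0633 grip 34.6 F [ 0.1 -0.7 -2.1]
shift cm [ 27.97 -10.93   0.23]
```

Request:
apply_moves(
  targets=[5,-2,0,0,0.5,10,-4,0,0,0.5,15,-6,0,0,0.5,20,-8,0,0,0.5,25,-10,0,0,0.5,28,-11,4,0,0.5,28,-11,8,0,0.5,28,-11,10,0,0.5,28,-11,10,0,0.5,28,-11,10,0,0.5],
)

```text
time_s: 16.98
ee_pos: [0.458, 0.2843, 0.1026]
orientation: [2.644, 1.697, 0.002]
wrist_force: [0.3, 1.0, -1.7]
opening: 0.0632
grip_force: 34.6
```

Run:
```python
from fit import *
from to import to
save('side','s9.png'); save('top','t9.png'); to(.456,.287,.034)
p=r.sense()['ee_pos']
M=mask('side','squat_jar',(*p[:2],p[2]+.03))
print(opt(lambda x:-iou(bottle('side','squat_jar',p[0]+x[0],p[1],p[2]-.0327+.005+x[1]),M),[0,0]))
print(fit_saucer('square_saucer',[.456,.287,.25],None))
a=cv2.imread('pics/s9.png')[60:240,160:300]
cv2.imwrite('pics/c9.png',cv2.resize(a,None,fx=3,fy=3))
```

```text
t 17.07 pos [0.4581 0.2846 0.1029] open 0.0631 grip 34.6 F [-0.  -1.1 -1.5]
shift cm [ 0.12 -0.3   6.89]
       message: Optimization terminated successfully.
       success: True
        status: 0
           fun: -0.9306738449318211
             x: [-6.248e-04  3.182e-04]
           nit: 19
          nfev: 42
 final_simplex: (array([[-6.248e-04,  3.182e-04],
                       [-6.075e-04,  3.305e-04],
                       [-5.799e-04,  2.865e-04]]), array([-9.307e-01, -9.306e-01, -9.306e-01]))
(array([0.45617431, 0.28574463, 0.22482018]), np.float64(0.6334635282726416))
```

View pics/c9.png

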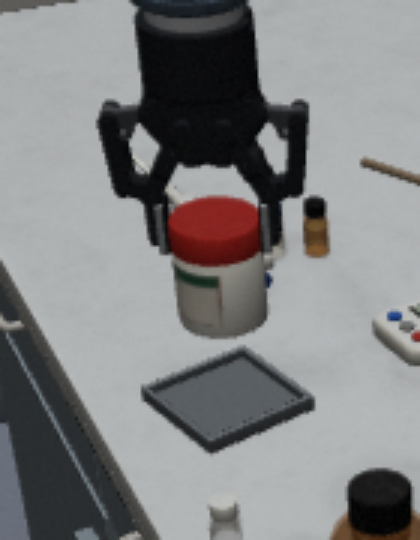

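Jar held level, centred above the square saucer (crop 228,395). Lowering it.

Request:
apply_moves(
  targets=[0.1,-0.3,3,0,0.5,0.1,-0.3,5.5,0,0.5,0.1,-0.3,6.6,0,0.5,0.1,-0.3,6.9,0,0.5,0.1,-0.3,7.0,0,0.5,0.1,-0.3,7.1,0,0.5,0.1,-0.3,7.1,0,0.5],
)

```text
time_s: 18.1
ee_pos: [0.4547, 0.2867, 0.0328]
orientation: [-2.643, -1.697, -0.0]
wrist_force: [-7.5, -4.2, 17.7]
opening: 0.0632
grip_force: 36.5
```

Request:
apply_moves(
  targets=[0,0,0,0,0.2,0,0,0,0,0,0,0,0,0,0,0,0,0,0,0,0,0,-4,0,0,0,0,-9,0,0,0,0,-12,0,0],
)

```text
time_s: 18.98
ee_pos: [0.4554, 0.287, 0.1528]
orientation: [2.643, 1.698, 0.003]
wrist_force: [-0.8, 1.1, -0.2]
opening: 0.0855
grip_force: 0.0
```

Request:
apply_moves(
  targets=[-1.6,6,0,0,0,-3.2,12,0,0,0,-4.8,18,0,0,0,-6.4,24,0,0,0,-6.4,24,3,0,0,-6.4,24,4,0,0,-6.4,24,4,0,0],
)

```text
time_s: 19.85
ee_pos: [0.6452, 0.1288, 0.1098]
orientation: [-2.642, -1.698, 0.003]
wrist_force: [1.2, 0.7, 0.7]
opening: 0.0853
grip_force: 0.0
```

Run:
```python
from fit import *
from to import to
save('side','s10.png'); save('top','t10.png'); to(.6495,.1275,.024)
print(fit_bottle('squat_jar',(.456,.287),.005))
a=cv2.imread('pics/s10.png')[90:260,190:410]
cv2.imwrite('pics/c10.png',cv2.resize(a,None,fx=3,fy=3))
```

```text
t 19.95 pos [0.6464 0.1293 0.1114] open 0.0854 grip 0.0 F [ 0.6 -0.7 -0.3]
shift cm [-0.04  0.35  8.74]
(array([0.45497526, 0.28736553]), np.float64(0.9227754214273356), {'top': array([0.4552, 0.2871]), 'side': array([0.4555, 0.2914])})
```

View pics/c10.png

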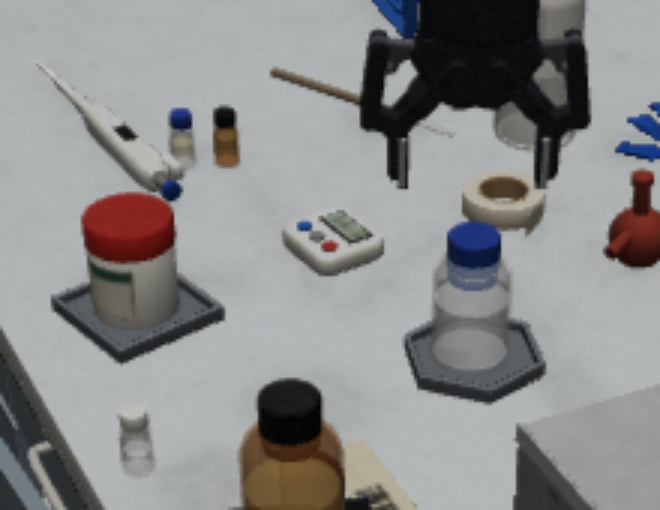

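Jar stands in the square saucer (crop 130,270). The gripper is centred over the clear bottle. Descend and grip.

Request:
apply_moves(
  targets=[0,0.3,3,0,0,0,0.3,6,0,0,0,0.3,8,0,0,0,0.3,8.8,0,0,0,0.3,8.8,0,0,0,0.3,8.8,0,0.3,0,0.3,8.8,0,0.6,0,0.3,8.8,0,0.6,0,0.3,8.8,0,0.6,0,0.3,8.8,0,0.6],
)

```text
time_s: 21.3
ee_pos: [0.6498, 0.1274, 0.0237]
orientation: [2.643, 1.697, 0.002]
wrist_force: [-1.2, -0.1, 6.3]
opening: 0.0548
grip_force: 31.5
```

```bash
python3 to.py .430 -.283 .18
```

```text
t 21.3 pos [0.6498 0.1274 0.0237] open 0.0548 grip 31.5 F [-1.2 -0.1  6.3]
shift cm [-46.45  -2.9  -15.67]
```

Request:
apply_moves(
  targets=[0,0,-2,0,0.6,0,0,-7,0,0.6,0,0,-12,0,0.6,0,0,-15,0,0.6,-5,-0.3,-15,0,0.6,-11,-0.7,-15,0,0.6,-17,-1.1,-15,0,0.6,-23,-1.5,-15,0,0.6,-29,-1.8,-15,0,0.6,-35,-2.2,-15,0,0.6,-41,-2.6,-15,0,0.6,-46.4,-2.9,-15,0,0.6],
)

```text
time_s: 22.8
ee_pos: [0.4287, -0.2844, 0.1739]
orientation: [2.642, 1.697, 0.001]
wrist_force: [1.1, -0.4, -1.6]
opening: 0.0545
grip_force: 32.7
```

Request:
apply_moves(
  targets=[0,0,4,0,0.6,0,0,8,0,0.6,0,0,8,0,0.6,0,0,8,0,0.6],
)

```text
time_s: 23.3
ee_pos: [0.4306, -0.283, 0.0942]
orientation: [2.642, 1.697, 0.001]
wrist_force: [0.2, -0.1, -1.8]
opening: 0.0542
grip_force: 33.1
```

Run:
```python
from fit import *
from to import to
save('side','s11.png'); save('top','t11.png'); to(.430,-.283,.024)
p=r.sense()['ee_pos']
M=mask('side','clear_bottle',(*p[:2],p[2]+.03))
s=opt(lambda x:-iou(bottle('side','clear_bottle',p[0]+x[0],p[1],p[2]-.0237+.005+x[1]),M),[0,0]);print(s.x,s.fun)
for c in('top','side'):
    k=mask(c,'round_saucer',(.43,-.283,0)); print(c, None if k is None else opt(lambda x:-iou(saucer(c,'round_saucer',*x,0),k),[.43,-.283]).x)
```

```text
t 23.4 pos [ 0.431  -0.2832  0.0945] open 0.0545 grip 33.1 F [-0.  -1.  -1.3]
shift cm [-0.02 -0.12  7.05]
[-0.00084196  0.0021981 ] -0.9102683399139904
top [ 0.43081775 -0.28120209]
side [ 0.43027223 -0.28249111]
```

Request:
apply_moves(
  targets=[0.1,0,3,0,0.6,0.1,0,5.5,0,0.6,0.1,0,6.7,0,0.6,0.1,0,7.0,0,0.6,0.1,0,7.1,0,0.6,0.1,0,7.2,0,0.6,0.1,0,7.2,0,0.6],
)

```text
time_s: 24.42
ee_pos: [0.4299, -0.2815, 0.0236]
orientation: [-2.643, -1.698, 0.001]
wrist_force: [-11.9, 6.6, 35.4]
opening: 0.0546
grip_force: 36.7
```

Request:
apply_moves(
  targets=[0,0,-0.2,0,0.3,0,0,-0.2,0,0,0,0,-0.2,0,0,0,0,-0.2,0,0,0,0,-4,0,0,0,0,-9,0,0,0,0,-14,0,0],
)

```text
time_s: 25.3
ee_pos: [0.4299, -0.2815, 0.1617]
orientation: [-2.643, -1.697, 0.001]
wrist_force: [-0.3, 0.2, 0.6]
opening: 0.0853
grip_force: 0.0
```

Request:
apply_moves(
  targets=[6,-2.2,0,0,0,12,-4.5,0,0,0,18,-6.7,0,0,0,25,-9.3,0,0,0,25,-9.3,2,0,0,25,-9.3,4,0,0,25,-9.3,4,0,0],
)

```text
time_s: 26.18
ee_pos: [0.4483, -0.0153, 0.1194]
orientation: [-2.641, -1.698, 0.004]
wrist_force: [-0.5, 0.1, -0.0]
opening: 0.0857
grip_force: 0.0
```

Run:
```python
from fit import *
from to import to
save('side','s12.png'); save('top','t12.png'); to(.449,-.0162,.041)
print(fit_bottle('clear_bottle',(.43,-.2815),.005))
print(fit_bottle('brown_bottle',(.449,-.0162),.003,('side',)))
for c in('top','side'):
    k=mask(c,'hex_saucer',(.651,.125,0)); print(c, None if k is None else opt(lambda x:-iou(saucer(c,'hex_saucer',*x),k),[.651,.125,-.29]).x)
```

```text
t 26.27 pos [ 0.4497 -0.0158  0.1208] open 0.0854 grip 0.0 F [-0.   0.3  0.9]
shift cm [-0.06 -0.04  7.98]
(array([ 0.43044021, -0.27890017]), np.float64(0.9594882729211087), {'side': array([ 0.4304, -0.2791])})
(array([ 0.44941098, -0.01400782]), np.float64(0.9622452290357786), {'side': array([ 0.4496, -0.014 ])})
top [ 0.65197328  0.12472374 -0.27495963]
side [ 0.65124302  0.12567767 -0.25912125]
```

View pics/s12.png

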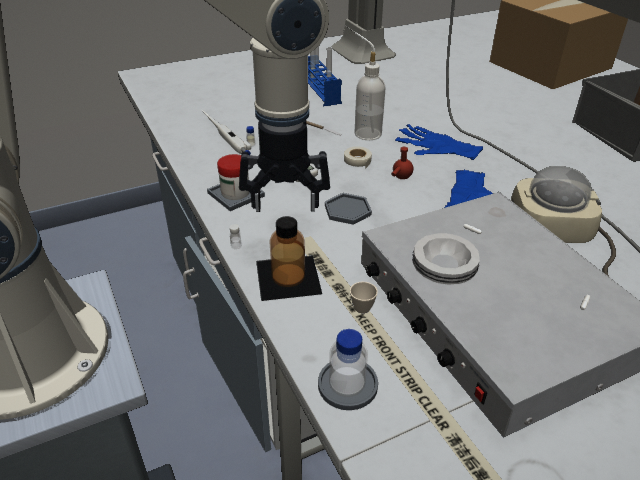

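Clear bottle stands in the round saucer (≈348,365), the jar sits in the square one, and the hex saucer is free (348,208). The gripper is over the brown bottle. Descend, grip and lift.

Request:
apply_moves(
  targets=[0,0,3,0,0,0,0,6,0,0,0,0,7.6,0,0,0,0,8,0,0,0,0,8,0,0,0,0,8,0,0.3,0,0,8,0,0.6,0,0,8,0,0.6,0,0,8,0,0.6,0,0,8,0,0.6],
  squeeze=40,
)

```text
time_s: 27.78
ee_pos: [0.45, -0.0156, 0.0415]
orientation: [2.643, 1.697, 0.001]
wrist_force: [-3.3, -0.2, 8.2]
opening: 0.0604
grip_force: 41.4
```

```bash
python3 to.py .6515 .125 .142
```

```text
t 27.77 pos [ 0.45   -0.0156  0.0415] open 0.0604 grip 41.4 F [-3.3 -0.2  8.2]
shift cm [ 21.17  12.49 -10.02]
```

Request:
apply_moves(
  targets=[0,0,-2,0,0.6,0,0,-6,0,0.6,0,0,-10,0,0.6,4,2.4,-10,0,0.6,9,5.3,-10,0,0.6,14,8.3,-10,0,0.6,18,10.6,-10,0,0.6,21.2,12.5,-10,0,0.6,21.2,12.5,-8,0,0.6,21.2,12.5,-6,0,0.6,21.2,12.5,-6,0,0.6],
)

```text
time_s: 29.15
ee_pos: [0.6486, 0.1242, 0.0979]
orientation: [-2.642, -1.696, 0.008]
wrist_force: [-0.3, 0.2, -3.6]
opening: 0.0602
grip_force: 46.4
```

Run:
```python
from fit import *
from to import to
save('side','s13.png'); to(.6515,.125,.0435)
p=r.sense()['ee_pos']
M=mask('side','brown_bottle',(*p[:2],p[2]+.03))
s=opt(lambda x:-iou(bottle('side','brown_bottle',p[0]+x[0],p[1],p[2]-.0415+.003+x[1]),M),[0,0]);print(s.x,s.fun)
```

```text
t 29.2 pos [0.6498 0.1244 0.0994] open 0.0602 grip 46.4 F [ 0.6 -0.2 -4.1]
shift cm [0.14 0.14 5.58]
[-0.00109725 -0.00197561] -0.9300696888152902
```

Request:
apply_moves(
  targets=[0,0.1,2.5,0,0.6,0,0.1,4.5,0,0.6,0,0.1,5.3,0,0.6,0,0.1,5.6,0,0.6,0,0.1,5.7,0,0.6,0,0.1,5.8,0,0.6,0,0.1,5.8,0,0.6],
)

```text
time_s: 30.12
ee_pos: [0.6529, 0.1249, 0.0437]
orientation: [2.643, 1.697, 0.002]
wrist_force: [-2.5, 0.1, 4.3]
opening: 0.0601
grip_force: 47.3
```

Touchdown. Release and lift clear.

Request:
apply_moves(
  targets=[0,0,0,0,0.4,0,0,0,0,0,0,0,0,0,0,0,0,0,0,0,0,0,-3,0,0,0,0,-8,0,0,0,0,-13,0,0,0,0,-16,0,0,0,0,-16,0,0,0,0,-16,0,0],
)

```text
time_s: 31.38
ee_pos: [0.6517, 0.1246, 0.2015]
orientation: [-2.643, -1.697, 0.002]
wrist_force: [-0.5, -0.7, -1.0]
opening: 0.0856
grip_force: 0.0
```

Run:
```python
from fit import *
save('side','s14.png'); save('top','t14.png')
for n,x in(('brown_bottle',(.652,.125)),('clear_bottle',(.43,-.2815)),('squat_jar',(.4555,.287))): print(n,fit_bottle(n,x))
for n in('crucible','timer','sample_vial'): print(n,[(round(d['conf'],2),np.round(d['centre'])) for d in r.regions_of('side',n)[:2]])
```

```text
brown_bottle (array([0.65175882, 0.1230921 ]), np.float64(0.7673392753176425), {'top': array([0.6532, 0.1221]), 'side': array([0.6532, 0.126 ])})
clear_bottle (array([ 0.429214  , -0.28214111]), np.float64(0.9270927602656269), {'top': array([ 0.4295, -0.2836]), 'side': array([ 0.4305, -0.2794])})
squat_jar (array([0.45576532, 0.28715562]), np.float64(0.9361115584900956), {'top': array([0.4562, 0.2869]), 'side': array([0.456, 0.29 ])})
crucible [(0.87, array([361., 295.])), (0.53, array([352., 360.]))]
timer [(0.67, array([301., 171.]))]
sample_vial [(0.81, array([234., 233.]))]
```

View pics/s14.png

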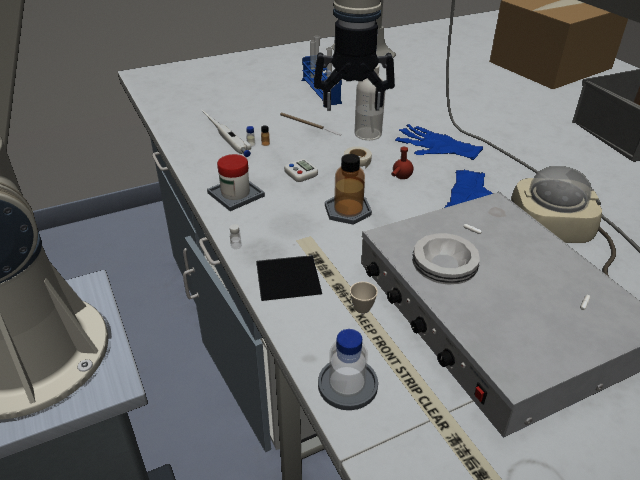

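All three stand upright in their own saucers: brown (348,190), clear (348,365), jar (233,180). The bystanders haven't moved and the gripper is clear.

```bash
python3 -c "
from rig import r
print(r.sign_off())"
```

```text
the job is handed in; nothing more can be done
None
```

The job is handed in at about 32 s: brown bottle on the hexagonal saucer, clear bottle on the round one and squat jar on the square one, each upright and within about 3 mm of centre in the last camera check; the crucible, timer and vial were not moved, and sign-off returned no verdict. I viewed 15 pictures, one over the limit of 14.

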